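# Put three mixed-up sockets back into their own trays

### The job

Three sockets went back into the wrong socket trays: the short one, the deep one and the hex-bit one each stand in the gap of a tray that belongs to another kind. Swap them round so that each stands upright, drive end down as now, in the middle of the gap in the tray of its own kind; as each gap holds only one, park a socket on the black rubber mat or another free bit of bench meanwhile. Do not knock any of the three over, and leave the aerosol can, the ratchet and the spanner where they are.

Things in the scene. Friction and masses are not known exactly. Their poses are not given: they have to be found in the camera images.
- short: The loose short (ordinary) socket: plain steel cylinder standing on end, 34 mm diameter, 42 mm high, dark hexagonal opening on top. About 0.16 kg. Origin at the centre of its underside, z up. It starts in the gap of tray_bit.
- deep: The loose deep socket: plain steel cylinder standing on end, 26 mm diameter, 78 mm high, dark hexagonal opening on top. About 0.2 kg. Origin at the centre of its underside, z up. It starts in the gap of tray_short.
- bit: The loose hex-bit socket, standing on end: steel barrel 25 mm in diameter and 38 mm high with a solid dark steel hexagonal key 14 mm across flats standing up 24 mm from its middle (62 mm high in all). About 0.13 kg. Grip it by the barrel. Origin at the centre of its underside, z up. It starts in the gap of tray_deep.
- tray_short: Fixed socket tray for short sockets, black, red rim, 66 (its x) x 190 mm (its y), rim 10 mm high. Row of three places 60 mm apart along y, floor 6 mm above the bench; the outer two hold fixed ones 42 mm high, 38 mm wide at y = -60, 30 at y = +60. Origin: centre of the middle place, the gap to fill, at bench height (z = 0). Grip with the jaws closing across the row (along x): both sides are free.
- tray_deep: Fixed socket tray for deep sockets, black, red rim, 66 (its x) x 190 mm (its y), rim 10 mm high. Row of three places 60 mm apart along y, floor 6 mm above the bench; the outer two hold fixed ones 78 mm high, 30 mm wide at y = -60, 23 at y = +60. Origin: centre of the middle place, the gap to fill, at bench height (z = 0). Grip with the jaws closing across the row (along x): both sides are free.
- tray_bit: Fixed socket tray for hex-bit sockets, black, red rim, 66 (its x) x 190 mm (its y), rim 10 mm high. Row of three places 60 mm apart along y, floor 6 mm above the bench; the outer two, at y = -60 and +60, hold fixed ones 25 mm wide, 62 mm high with the key. Origin: centre of the middle place, the gap to fill, at bench height (z = 0). Grip with the jaws closing across the row (along x): both sides are free.
- mat: Black rubber bench mat, fixed, flat and empty, 100 mm (its x) by 140 mm (its y), 4 mm thick: the free spot for parking. Origin at the centre of its underside.
- can: Bystander: loose aerosol can standing upright, 65 mm diameter, 154 mm high with its red cap. Origin at the centre of its underside.
- ratchet: Bystander: loose ratchet handle lying flat, 220 mm long along its x, head 40 mm in diameter at +85 mm, black grip towards -x, 25 mm high. Origin below its middle.
- spanner: Bystander: loose steel spanner lying flat, 190 mm long along its x. Origin at the centre of its underside.
There are look-alikes about, which are no part of the job. Leave any red look-alike of the deep alone. What is shaped like the bit but orange is not meant.

How it is judged (in metres and radians):
At the end, for the whole second after the job is handed in: Each of the three loose sockets stands upright (within 0.12 rad) on the floor of the tray of its own kind, its axis within 10 mm of the centre of the gap, released and at rest; the can, the ratchet and the spanner are within 20 mm of where they were (horizontal distance between short and tray_short below 0.01 m and z of short in the frame of tray_short between 0.003 and 0.009 m and angle between each of short, deep, bit's own z axis and vertical below 0.12 rad and linear speed of each of short, deep, bit below 0.02 m/s and angular speed of each of short, deep, bit below 0.2 rad/s and horizontal distance between deep and tray_deep below 0.01 m and z of deep in the frame of tray_deep between 0.003 and 0.009 m and horizontal distance between bit and tray_bit below 0.01 m and z of bit in the frame of tray_bit between 0.003 and 0.009 m and distance of each of can, ratchet, spanner from where it was at the start of the episode below 0.02 m); the robot touches nothing.
It fails at once if the short socket is knocked over (angle between short's own z axis and vertical above 0.7 rad).
It fails at once if the deep socket is knocked over (angle between deep's own z axis and vertical above 0.7 rad).
It fails at once if the hex-bit socket is knocked over (angle between bit's own z axis and vertical above 0.7 rad).
It fails at once if the aerosol can, the ratchet or the spanner is moved by more than 20 mm (distance of any of can, ratchet, spanner from where it was at the start of the episode above 0.02 m).
It also fails if it takes over 128 s, if anything falls off the work surface, if the arm or the gripper's body presses on something with over 40 N, if the wrist force passes 120 N, or if a joint passes its speed limit or range.

### The arm

A 6-joint arm with a two-finger parallel gripper is mounted at the origin on the work surface. World frame = base frame: x ahead of the robot, y to its left, z up, the work surface at z = 0. Lengths are in mm, angles in degrees, forces in N, time in s.
With the tool pointing down it reaches from about 350 to 725 mm from the base axis. Payload 4.3 kg.
Tool frame: the origin (TCP) lies where the fingers leave the gripper's body, on its centre line; the fingertips stand 73 mm ahead of it and the grasp point (between the pads) lies 54 mm ahead of it; z points along the fingers, y is the line along which they close (so a half turn about z gives the same grasp; the last joint's range is limited). The gripper opens to 85 mm and grips with 20 to 120 N. Pads are 22 mm wide; open, the fingers measure 114 mm over their backs; the gripper's body (76 mm by 85 mm) begins 54 mm behind the grasp point. The pads swing forward as they close: fully open they stand 13 mm farther back than shut.
Start: joints at [-71.923, 21.618, 4.641, 73.018, 0, 83.68], TCP at [237.516, -523.684, 303.929] pointing down, gripper open.
Joint ranges: [-156.06, 156.06], [-48.1, 94.91], [-58.44, 69.94], [-101.28, 121.22], [-78.64, 73.56], [-180, 180]. Speed limits (degrees/s): [147.25, 147.25, 180, 180, 180, 180].

### API

Orientations are given as a 3x3 rotation matrix whose columns are the frame's x, y, z axes.
In Python, from bench import read_state, grab_frame, ctrl gives the robot as it stands. The module is installed in compiled form; this text tells all that it offers.
- The arm moves only by the tool jog_arm, never from a script. Its argument "moves" is a list of rows, each a list of 3 entries, a list of its own where there are three numbers: the shift along the tool's x, y, z in units of 0.1 m (1.0 is 0.1 m), then the turn, a rotation vector about the tool's x, y, z in units of 360 degrees (1.0 is 360 degrees), then the opening, from 0 (shut) to 1 (fully open). A call has exactly 10 rows; each row is the pose to reach, as a shift and turn from the pose commanded when the call began, along the tool's axes at that moment, turning the shorter way round; what a row does not reach only later rows make up. A row lasts 1/10 s, in which the tool goes at most 50 mm and 8.59 degrees, less where a joint would pass 70% of its speed; a pose out of reach is approached as far as the arm can. A call with a number of a shift or a turn outside -1 to 1 is refused whole. A call with a gripper value outside its range is refused whole. The fingers move at their own pace and stop on an object; "force" is the grip in N (left out, the last holds). Time passes only in rows, so rows that repeat a pose let the fingers close, or fill a call up. It gives the time, the measured TCP pose, the force, the opening and the grip force at its end, in the units of the state.
- read_state(): the state, without advancing time (a new reading comes with each control period).
- grab_frame(name): name is "scene" or "top" or "wrist"; returns a dict with "color" (400x640x3 uint8, red, green, blue), "z_map" (400x640 float32, mm along the optical axis (not along the pixel's ray), 0 where there is no reading), "K" (3x3 intrinsics, pixels), "pose" (4x4, takes a point from camera to world coordinates). Camera axes: x right, y up, looking along -z (the intrinsics and any distortion apply to the point x, -y, -z); pixel columns grow to the right and rows downward; lengths in mm; the calibration is good to about 2 mm. A picture is of the moment at which its call begins.
- ctrl.hand_in(): hands the job in; it is judged then, once.
The state is a dict: "t": time; "joints": joint angles; "joint_velocities": joint speeds; "tau": joint torques, N m; "tool_pos": TCP position; "orientation": TCP orientation; "ft_force": force on the tool from outside, world axes, zero at the start; "ft_torque": the same for the moment, N m; "opening": opening from 0.0 (shut) to 1.0 (fully open); "grip_force": force on a finger pad.
Only numpy, scipy, OpenCV 4.12 (cv2) and the standard library are available. Lean on these libraries where they do the work, as an engineer would, in place of code of your own. Each camera call takes 0.05 s, during which the arm holds its last target. There are 200 camera calls.

## Working session

There is one attempt and no reset: what is moved stays moved. The work goes in short steps, Python scripts to look and compute and a tool call to move; the robot and the scene stay as the last step left them, time stands still between calls to the robot, and variables do not carry over. Pictures are saved under pics/ and viewed, at most 14 in all, crops included, and the job is handed in when it is done.

Besides the shell and the picture viewer there is one more tool, called in YAML: its name, and indented under it one key for each argument. jog_arm: Moves the arm, as the interface text tells. Shifts and turns lie within -1 to 1; 1 stands for 0.1 m of shift or 360 degrees of turn. Its arguments: {"type":"object","properties":{"moves":{"type":"array","items":{"type":"array"}},"force":{"type":"number"}},"required":["moves"]}

```bash
mkdir -p pics; python3 - <<'E'
from bench import read_state, grab_frame
import cv2,numpy as np
s=read_state(); print(s['t'],s['tool_pos'],s['orientation'],s['opening'])
for n in("scene","top"):
    f=grab_frame(n); cv2.imwrite(f'pics/{n}0.png',f['color'][:,:,::-1]); print(n,f['K'],f['pose'])
    np.savez(f'{n}0.npz',**f)
E
```

```text
0.0 [ 237.32772968 -523.16713417  302.94652481] [[ 9.10738214e-01  4.12983626e-01 -6.56104796e-04]
 [ 4.12984089e-01 -9.10736092e-01  1.97794587e-03]
 [ 2.19320941e-04 -2.07235173e-03 -9.99997829e-01]] 1.0028449185928996
scene [[382.94972841   0.         315.25263051]
 [  0.         382.94972841 200.47750399]
 [  0.           0.           1.        ]] [[-4.68330011e-01 -6.17883400e-01  6.31575098e-01  1.20655934e+03]
 [ 8.83297916e-01 -3.44612059e-01  3.17847952e-01  2.51398901e+02]
 [ 2.12554216e-02  7.06726703e-01  7.07167289e-01  7.39543606e+02]
 [ 0.00000000e+00  0.00000000e+00  0.00000000e+00  1.00000000e+00]]
top [[420.83480122   0.         322.94397863]
 [  0.         420.83480122 206.32576151]
 [  0.           0.           1.        ]] [[-1.69512022e-02  9.92354025e-01 -1.22254427e-01  4.45428010e+02]
 [-9.99241206e-01 -2.11019431e-02 -3.27371254e-02 -7.67971846e+01]
 [-3.50666241e-02  1.21606728e-01  9.91958737e-01  1.14337794e+03]
 [ 0.00000000e+00  0.00000000e+00  0.00000000e+00  1.00000000e+00]]
```

View pics/top0.png

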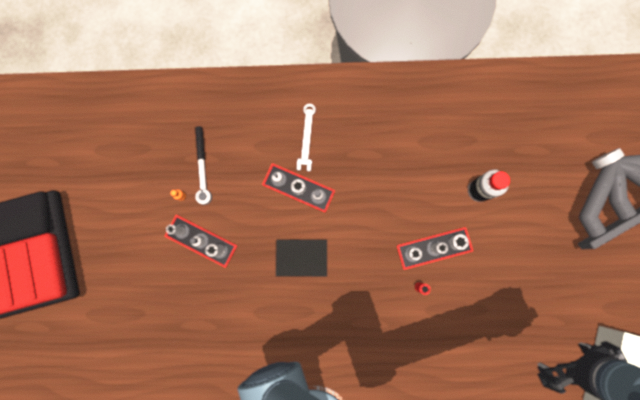

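View pics/scene0.png

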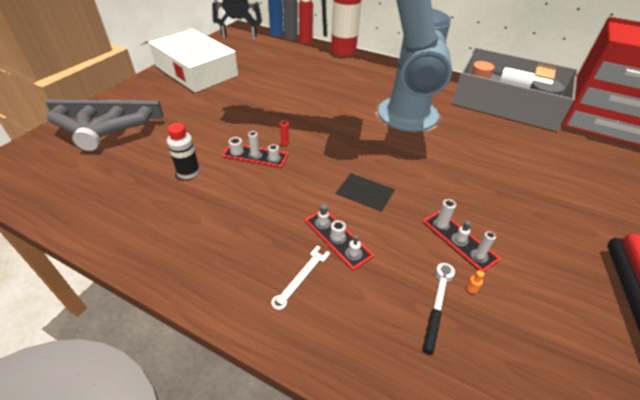

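The top view shows three trays. The bit tray is at (298,187) with the short socket in its gap. The deep tray is at (200,241) with the bit socket, and the short tray is at (435,248) with the deep socket. The mat is at (301,257).

Things that could be mistaken for the targets:
- **Red deep look-alike:** (424,288).
- **Orange bit look-alike:** (177,194).
- **Fixed end sockets:** bit tray (278,177) and (318,195); deep tray (171,229) and (211,250); short tray (415,254) and (461,242).

I choose the grey middle ones at (298,187), (197,240) and (442,247).

```bash
cat > h.py <<'E'
import numpy as np,cv2
def rays(f,uv):
    K,P=f['K'],f['pose']; uv=np.asarray(uv,float).reshape(-1,2)
    d=np.c_[(uv[:,0]-K[0,2])/K[0,0],-(uv[:,1]-K[1,2])/K[1,1],-np.ones(len(uv))]
    return P[:3,3],d@P[:3,:3].T
def plane(f,uv,z):
    o,d=rays(f,uv); return o+d*((z-o[2])/d[:,2])[:,None]
def cloud(f):
    v,u=np.mgrid[:400,:640]; o,d=rays(f,np.c_[u.ravel(),v.ravel()])
    return (o+d*f['z_map'].reshape(-1,1)).reshape(400,640,3)
def redmask(f):
    h=cv2.cvtColor(f['color'],cv2.COLOR_RGB2HSV); return (((h[...,0]<6)|(h[...,0]>172))&(h[...,1]>150)&(h[...,2]>90)).astype(np.uint8)
E
python3 - <<'E'
from h import *
ST={'short':84,'deep':68,'bit':48}
for n,seeds in(('top',{'short':(435,248),'deep':(200,241),'bit':(298,187)}),('scene',{'short':(255,154),'deep':(461,240),'bit':(338,239)})):
    f=np.load(n+'0.npz'); m=redmask(f); C=cloud(f)
    m=cv2.morphologyEx(m,cv2.MORPH_CLOSE,np.ones((3,3)))
    cs,_=cv2.findContours(m,cv2.RETR_EXTERNAL,cv2.CHAIN_APPROX_NONE)
    for k,s in seeds.items():
        p=np.vstack([c.reshape(-1,2) for c in cs if cv2.pointPolygonTest(cv2.convexHull(c),s,False)>=0 or (len(c)>8 and np.hypot(*(c.reshape(-1,2).mean(0)-s))<30)])
        w=plane(f,p,10)[:,:2]; r=cv2.minAreaRect(w.astype(np.float32))
        b=cv2.boxPoints(r); e=b[1]-b[0]; g=b[2]-b[1]; L=e if np.hypot(*e)>np.hypot(*g) else g
        c=np.array(r[0]); a=np.degrees(np.arctan2(L[1],L[0]))
        q=C.reshape(-1,3); z=ST[k]; 
        t=q[(np.hypot(*(q[:,:2]-c).T)<27)&(abs(q[:,2]-z)<5)]
        t=t if len(t) else np.zeros((1,3))
        print(n,k,'c',c.round(1),'size',np.round(r[1],1),'rowdir',a.round(1),'R',np.hypot(*c).round(0),'top',((t.min(0)+t.max(0))/2).round(1),np.ptp(t,axis=0).round(0),len(t))
f=np.load('top0.npz')
for nm,uv,z in(('mat',(301,257),4),('can',(499,181),154),('ratchet',(203,197),20),('ratchetend',(199,128),20),('orange',(177,194),40),('red',(424,288),78),('spanner',(305,165),5)): print(nm,plane(f,uv,z)[0].round())
c=np.load('top0.npz')['color']; cv2.imwrite('pics/crop.png',cv2.resize(c[150:310,140:500],None,fx=2.2,fy=2.2,interpolation=2)[:,:,::-1])
E
```

```text
top short c [ 467.4 -333.6] size [ 69.7 194.4] rowdir -76.1 R 574.0 top [ 465.6 -334.3   83.6] [25. 26.  9.] 89
top deep c [498.6 295.7] size [194.3  69.7] rowdir 62.5 R 580.0 top [496.4 299.1  68.4] [13. 13.  7.] 27
top bit c [639.5  28.1] size [193.9  70.1] rowdir 65.0 R 640.0 top [636.3  27.2  47.6] [33. 32.  9.] 123
scene short c [ 469.9 -331. ] size [ 79.2 195.1] rowdir -75.9 R 575.0 top [ 467.2 -332.3   82.6] [25. 24.  7.] 46
scene deep c [499.6 297.5] size [194.9  73.8] rowdir 62.5 R 581.0 top [497.1 300.2  67.1] [15. 16.  7.] 33
scene bit c [640.6  30.1] size [195.2  72.3] rowdir 65.2 R 641.0 top [637.8  27.9  47.1] [32. 34.  8.] 130
mat [450.  22.   4.]
can [ 619. -460.  154.]
ratchet [616. 287.  20.]
ratchetend [811. 302.  20.]
orange [623. 351.  40.]
red [ 368. -288.   78.]
spanner [702.   8.   5.]
```

View pics/crop.png

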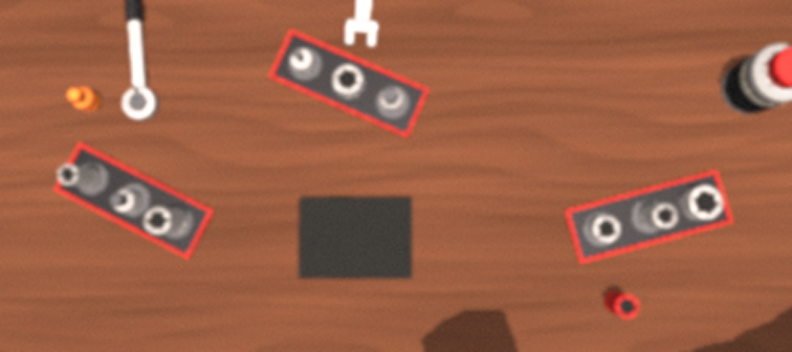

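The crop confirms the choice: in each tray the middle socket is grey. From left to right they are the bit in tray_deep, the short in tray_bit and the deep in tray_short, with the orange and red look-alikes outside the trays. The measured tray sizes (about 194x70 mm) and top heights (84, 68 and 48 mm) agree with the description.

```bash
cat > plan.py <<'E'
import sys,json,numpy as np
from bench import read_state
from scipy.spatial.transform import Rotation as R
# args: x,y,z,yang waypoints ; prints per call the shift (0.1 m) in tool axes and turn (360 deg)
s=read_state(); p=np.array(s['tool_pos']); o=np.array(s['orientation'])
print('now',p.round(1),'opening',round(s['opening'],3),'grip',s['grip_force'])
for a in sys.argv[1:]:
    x,y,z,ya=map(float,a.split(',')); t=np.array([x,y,z]); c,n=np.cos(np.radians(ya)),np.sin(np.radians(ya))
    T=np.array([[-n,c,0],[c,n,0],[0,0,-1.]])
    while True:
        d=o.T@(t-p)/100; m=abs(d).max(); f=min(1,.99/max(m,1e-9))
        r=R.from_matrix(o.T@T).as_rotvec()/(2*np.pi)
        print(a,'shift',(d*f).round(3).tolist(),'turn',r.round(3).tolist())
        p=p+(t-p)*f; o=T
        if f==1: break
E
python3 plan.py 466.4,-333.3,230,13.9
```

```text
now [ 237.4 -523.2  303. ] opening 1.003 grip 0.0
466.4,-333.3,230,13.9 shift [0.99, -0.27, 0.253] turn [-0.0, -0.0, -0.221]
466.4,-333.3,230,13.9 shift [0.478, 0.99, 0.27] turn [0.0, 0.0, 0.0]
466.4,-333.3,230,13.9 shift [0.369, 0.765, 0.209] turn [0.0, 0.0, 0.0]
```

jog_arm:
  moves:
    - [[0.99,-0.27,0.25],[0,0,-0.221],1]
    - [[0.99,-0.27,0.25],[0,0,-0.221],1]
    - [[0.99,-0.27,0.25],[0,0,-0.221],1]
    - [[0.99,-0.27,0.25],[0,0,-0.221],1]
    - [[0.99,-0.27,0.25],[0,0,-0.221],1]
    - [[0.99,-0.27,0.25],[0,0,-0.221],1]
    - [[0.99,-0.27,0.25],[0,0,-0.221],1]
    - [[0.99,-0.27,0.25],[0,0,-0.221],1]
    - [[0.99,-0.27,0.25],[0,0,-0.221],1]
    - [[0.99,-0.27,0.25],[0,0,-0.221],1]
  force: 60

```text
t: 1.1
tool_pos: [316.4, -457.9, 278.4]
orientation: [[-0.244, 0.97, -0.001], [0.97, 0.244, 0.001], [0.001, -0.0, -1.0]]
ft_force: [-0.2, -0.0, 0.6]
opening: 0.999
grip_force: 0.0
```

jog_arm:
  moves:
    - [[0.48,0.99,0.27],[0,0,0],1]
    - [[0.48,0.99,0.27],[0,0,0],1]
    - [[0.48,0.99,0.27],[0,0,0],1]
    - [[0.48,0.99,0.27],[0,0,0],1]
    - [[0.48,0.99,0.27],[0,0,0],1]
    - [[0.85,0.99,0.48],[0,0,0],1]
    - [[0.85,0.99,0.48],[0,0,0],1]
    - [[0.85,0.99,0.48],[0,0,0],1]
    - [[0.85,0.99,0.48],[0,0,0],1]
    - [[0.85,0.99,0.48],[0,0,0],1]

```text
t: 2.1
tool_pos: [392.8, -354.0, 232.4]
orientation: [[-0.24, 0.971, 0.002], [0.971, 0.24, -0.003], [-0.004, 0.002, -1.0]]
ft_force: [0.6, 0.3, 0.0]
opening: 0.998
grip_force: 0.0
```

```bash
python3 plan.py 466.4,-333.3,230,13.9
```

```text
now [ 392.8 -354.   232.4] opening 0.998 grip 0.0
466.4,-333.3,230,13.9 shift [0.025, 0.764, 0.025] turn [0.0, 0.001, -0.0]
```

jog_arm:
  moves:
    - [[0.02,0.76,0.02],[0,0,0],1]
    - [[0.02,0.76,0.02],[0,0,0],1]
    - [[0.02,0.76,0.02],[0,0,0],1]
    - [[0.02,0.76,0.02],[0,0,0],1]
    - [[0.02,0.76,0.02],[0,0,0],1]
    - [[0.02,0.76,0.02],[0,0,0],1]
    - [[0.02,0.76,0.02],[0,0,0],1]
    - [[0.02,0.76,0.02],[0,0,0],1]
    - [[0.02,0.76,0.02],[0,0,0],1]
    - [[0.02,0.76,0.02],[0,0,0],1]

```text
t: 3.1
tool_pos: [465.2, -331.6, 228.9]
orientation: [[-0.241, 0.971, 0.0], [0.971, 0.241, -0.0], [-0.0, -0.0, -1.0]]
ft_force: [0.0, -0.4, -0.0]
opening: 0.998
grip_force: 0.0
```

```bash
python3 plan.py 466.4,-333.3,104,13.9; python3 - <<'E'
from bench import grab_frame
from h import *
f=grab_frame('wrist'); print(f['pose'].round(3).tolist(),f['K'][0,0]); cv2.imwrite('pics/w1.png',f['color'][:,:,::-1])
C=cloud(f).reshape(-1,3); c=np.array([466.4,-333.3]); t=C[(np.hypot(*(C[:,:2]-c).T)<25)&(abs(C[:,2]-84)<4)]
if len(t): print(((t.min(0)+t.max(0))/2).round(1),np.ptp(t,axis=0).round(),len(t))
E
```

```text
now [ 465.2 -331.6  228.9] opening 0.998 grip 0.0
466.4,-333.3,104,13.9 shift [-0.015, 0.006, 0.99] turn [-0.0, 0.0, 0.0]
466.4,-333.3,104,13.9 shift [-0.004, 0.002, 0.259] turn [0.0, 0.0, 0.0]
[[0.971, -0.229, -0.073, 445.973], [0.241, 0.924, 0.297, -256.203], [-0.0, -0.306, 0.952, 297.457], [0.0, 0.0, 0.0, 1.0]] 349.7024288012726
[ 465.  -335.3   82.1] [26. 26.  4.] 1142
```

View pics/w1.png

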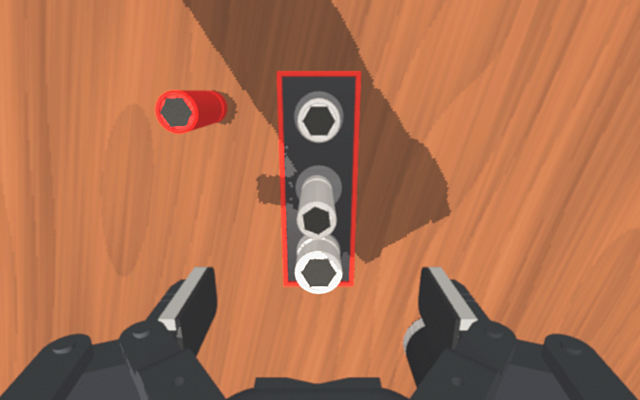

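The wrist view shows tray_short (rim x 278-360, y 72-287) with the deep socket in the middle at (316,219), and the red look-alike well off at (180,112). I'll refine the tray centre from this view, then grasp.

```bash
cat > wt.py <<'E'
import sys
from bench import grab_frame
from h import *
def tray(f):
    cs,_=cv2.findContours(cv2.morphologyEx(redmask(f),cv2.MORPH_CLOSE,np.ones((5,5))),cv2.RETR_EXTERNAL,cv2.CHAIN_APPROX_NONE)
    best=[]
    for c in cs:
        if len(c)<60: continue
        w=plane(f,c,10)[:,:2].astype(np.float32); r=cv2.minAreaRect(w); print('rim c',np.round(r[0],1),'size',np.round(r[1],1),'ang',round(r[2],1))
if __name__=='__main__':
    f=grab_frame('wrist'); cv2.imwrite(sys.argv[1],f['color'][:,:,::-1]); tray(f)
    if len(sys.argv)>2:
        x,y,z=map(float,sys.argv[2].split(',')); C=cloud(f).reshape(-1,3)
        t=C[(np.hypot(C[:,0]-x,C[:,1]-y)<25)&(abs(C[:,2]-z)<4)]
        if len(t): print('top',((t.min(0)+t.max(0))/2).round(1),np.ptp(t,axis=0).round(),len(t))
E
python3 wt.py pics/w1b.png 465,-335,84
```

```text
rim c [ 352.4 -296.3] size [57.6 33.2] ang 13.9
rim c [ 465.9 -333.7] size [ 66.  188.4] ang 13.9
top [ 465.  -335.4   82.3] [26. 27.  5.] 1146
```

jog_arm:
  moves:
    - [[-0.03,0,0.5],[0,0,0],1]
    - [[-0.03,0,0.7],[0,0,0],1]
    - [[-0.03,0,0.9],[0,0,0],1]
    - [[-0.03,0,1],[0,0,0],1]
    - [[-0.03,0,1],[0,0,0],1]
    - [[-0.03,0,1],[0,0,0],1]
    - [[-0.03,0,1],[0,0,0],1]
    - [[-0.03,0,1],[0,0,0],1]
    - [[-0.03,0,1],[0,0,0],1]
    - [[-0.03,0,1],[0,0,0],1]

```text
t: 4.2
tool_pos: [466.3, -334.7, 129.4]
orientation: [[-0.241, 0.97, 0.001], [0.97, 0.241, -0.001], [-0.001, 0.001, -1.0]]
ft_force: [-0.0, 0.2, -0.8]
opening: 1.001
grip_force: 0.0
```

jog_arm:
  moves:
    - [[0,0,0.2],[0,0,0],1]
    - [[0,0,0.25],[0,0,0],1]
    - [[0,0,0.25],[0,0,0],0.6]
    - [[0,0,0.25],[0,0,0],0.3]
    - [[0,0,0.25],[0,0,0],0.1]
    - [[0,0,0.25],[0,0,0],0]
    - [[0,0,0.25],[0,0,0],0]
    - [[0,0,0.25],[0,0,0],0]
    - [[0,0,0.25],[0,0,0],0]
    - [[0,0,0.25],[0,0,0],0]

```text
t: 5.2
tool_pos: [466.4, -334.9, 104.6]
orientation: [[-0.241, 0.97, 0.001], [0.97, 0.241, -0.001], [-0.001, 0.001, -1.0]]
ft_force: [-1.7, -0.1, 5.4]
opening: 0.289
grip_force: 58.8
```

```bash
python3 plan.py 465,-334.9,202,13.9 450,0,202,-5 450,0,104,-5
```

```text
now [ 466.4 -334.9  104.6] opening 0.289 grip 58.84952902793884
465,-334.9,202,13.9 shift [0.002, -0.013, -0.974] turn [0.0, 0.0, 0.0]
450,0,202,-5 shift [0.99, 0.198, 0.0] turn [0.0, 0.0, 0.053]
450,0,202,-5 shift [0.99, -0.131, 0.0] turn [0.0, 0.0, 0.0]
450,0,202,-5 shift [0.99, -0.131, 0.0] turn [0.0, 0.0, 0.0]
450,0,202,-5 shift [0.342, -0.045, 0.0] turn [0.0, 0.0, 0.0]
450,0,104,-5 shift [0.0, 0.0, 0.98] turn [0.0, 0.0, 0.0]
```

jog_arm:
  moves:
    - [[0,0,-0.1],[0,0,0],0]
    - [[0,0,-0.3],[0,0,0],0]
    - [[0,0,-0.5],[0,0,0],0]
    - [[0,0,-0.7],[0,0,0],0]
    - [[0,0,-0.9],[0,0,0],0]
    - [[0,0,-0.98],[0,0,0],0]
    - [[0.1,0,-0.98],[0,0,0],0]
    - [[0.3,0,-0.98],[0,0,0],0]
    - [[0.5,0,-0.98],[0,0,0],0]
    - [[0.8,0,-0.98],[0,0,0],0]

```text
t: 6.2
tool_pos: [446.0, -255.8, 200.4]
orientation: [[-0.24, 0.971, -0.001], [0.971, 0.24, 0.001], [0.001, -0.001, -1.0]]
ft_force: [1.1, 0.6, -1.1]
opening: 0.286
grip_force: 58.8
```

jog_arm:
  moves:
    - [[0.2,0.04,0],[0,0,0],0]
    - [[0.4,0.08,0],[0,0,0.01],0]
    - [[0.6,0.12,0],[0,0,0.02],0]
    - [[0.8,0.16,0],[0,0,0.03],0]
    - [[0.99,0.2,0],[0,0,0.04],0]
    - [[0.99,0.2,0],[0,0,0.053],0]
    - [[0.99,0.2,0],[0,0,0.053],0]
    - [[0.99,0.2,0],[0,0,0.053],0]
    - [[0.99,0.2,0],[0,0,0.053],0]
    - [[0.99,0.2,0],[0,0,0.053],0]

```text
t: 7.2
tool_pos: [442.2, -156.1, 201.7]
orientation: [[0.089, 0.996, -0.0], [0.996, -0.089, 0.0], [0.0, -0.0, -1.0]]
ft_force: [1.2, 1.0, -1.7]
opening: 0.29
grip_force: 58.8
```

jog_arm:
  moves:
    - [[0.2,0,0],[0,0,0],0]
    - [[0.4,0,0],[0,0,0],0]
    - [[0.6,-0.05,0],[0,0,0],0]
    - [[0.8,-0.1,0],[0,0,0],0]
    - [[0.99,-0.13,0],[0,0,0],0]
    - [[0.99,-0.13,0],[0,0,0],0]
    - [[0.99,-0.13,0],[0,0,0],0]
    - [[0.99,-0.13,0],[0,0,0],0]
    - [[0.99,-0.13,0],[0,0,0],0]
    - [[0.99,-0.13,0],[0,0,0],0]

```text
t: 8.2
tool_pos: [438.4, -56.8, 201.9]
orientation: [[0.09, 0.996, 0.0], [0.996, -0.09, -0.0], [-0.0, 0.0, -1.0]]
ft_force: [0.5, -0.1, -2.1]
opening: 0.291
grip_force: 58.8
```

```bash
python3 plan.py 450,0,202,-5 450,0,103,-5
```

```text
now [438.4 -56.8 201.9] opening 0.291 grip 58.83683145046234
450,0,202,-5 shift [0.576, 0.064, -0.001] turn [0.0, 0.0, -0.001]
450,0,103,-5 shift [0.0, 0.0, 0.99] turn [0.0, 0.0, 0.0]
```

jog_arm:
  moves:
    - [[0.2,0.02,0],[0,0,0],0]
    - [[0.4,0.05,0],[0,0,0],0]
    - [[0.58,0.06,0],[0,0,0],0]
    - [[0.58,0.06,0.2],[0,0,0],0]
    - [[0.58,0.06,0.5],[0,0,0],0]
    - [[0.58,0.06,0.7],[0,0,0],0]
    - [[0.58,0.06,0.85],[0,0,0],0]
    - [[0.58,0.06,0.92],[0,0,0],0]
    - [[0.58,0.06,0.95],[0,0,0],0]
    - [[0.58,0.06,0.95],[0,0,0],0]

```text
t: 9.2
tool_pos: [449.6, 0.9, 107.0]
orientation: [[0.09, 0.996, 0.0], [0.996, -0.09, -0.0], [-0.0, 0.0, -1.0]]
ft_force: [0.2, 0.1, -1.3]
opening: 0.288
grip_force: 59.0
```

jog_arm:
  moves:
    - [[0,0,0.02],[0,0,0],0]
    - [[0,0,0.03],[0,0,0],0]
    - [[0,0,0.03],[0,0,0],0]
    - [[0,0,0.03],[0,0,0],0.4]
    - [[0,0,0.03],[0,0,0],0.6]
    - [[0,0,0.03],[0,0,0],0.8]
    - [[0,0,0.03],[0,0,0],1]
    - [[0,0,0.03],[0,0,0],1]
    - [[0,0,0.03],[0,0,0],1]
    - [[0,0,0.03],[0,0,0],1]

```text
t: 10.2
tool_pos: [449.4, 1.1, 103.9]
orientation: [[0.089, 0.996, -0.0], [0.996, -0.089, -0.0], [-0.0, -0.0, -1.0]]
ft_force: [0.6, 0.4, 0.3]
opening: 1.004
grip_force: 0.0
```

```bash
python3 plan.py 450,0,202,-5 637,27.5,200,-25
```

```text
now [449.4   1.1 103.9] opening 1.004 grip 0.0
450,0,202,-5 shift [-0.01, 0.007, -0.981] turn [-0.0, 0.0, -0.0]
637,27.5,200,-25 shift [0.235, 0.99, 0.011] turn [0.0, 0.0, 0.056]
637,27.5,200,-25 shift [0.48, 0.729, 0.009] turn [0.0, 0.0, 0.0]
```

jog_arm:
  moves:
    - [[0,0,-0.3],[0,0,0],1]
    - [[0,0,-0.7],[0,0,0],1]
    - [[0,0,-1],[0,0,0],1]
    - [[0,0,-1],[0,0,0],1]
    - [[0,0,-1],[0,0,0],1]
    - [[0,0.2,-1],[0,0,0],1]
    - [[0,0.5,-1],[0,0,0],1]
    - [[0,0.9,-1],[0,0,0],1]
    - [[0,0.9,-1],[0,0,0.02],1]
    - [[0,0.9,-1],[0,0,0.056],1]

```text
t: 11.2
tool_pos: [539.0, -7.0, 201.4]
orientation: [[0.362, 0.932, -0.004], [0.932, -0.362, 0.0], [-0.001, -0.003, -1.0]]
ft_force: [-0.0, -0.2, -0.4]
opening: 0.998
grip_force: 0.0
```

```bash
python3 plan.py 637,27.5,190,-25
```

```text
now [539.   -7.  201.4] opening 0.998 grip 0.0
637,27.5,190,-25 shift [0.677, 0.789, 0.111] turn [-0.001, 0.0, 0.01]
```

jog_arm:
  moves:
    - [[0.4,0.4,0],[0,0,0.01],1]
    - [[0.68,0.79,0],[0,0,0.01],1]
    - [[0.68,0.79,0],[0,0,0.01],1]
    - [[0.68,0.79,0],[0,0,0.01],1]
    - [[0.68,0.79,0],[0,0,0.01],1]
    - [[0.68,0.79,0],[0,0,0.01],1]
    - [[0.68,0.79,0],[0,0,0.01],1]
    - [[0.68,0.79,0],[0,0,0.01],1]
    - [[0.68,0.79,0],[0,0,0.01],1]
    - [[0.68,0.79,0],[0,0,0.01],1]

```text
t: 12.2
tool_pos: [637.0, 28.2, 204.2]
orientation: [[0.415, 0.91, 0.0], [0.91, -0.415, -0.0], [0.0, 0.0, -1.0]]
ft_force: [0.1, 0.2, -0.2]
opening: 0.997
grip_force: 0.0
```

```bash
python3 wt.py pics/w2.png 637,27.5,48; python3 plan.py 637,27.5,84,-25
```

```text
rim c [638.4  29.2] size [188.3  65.9] ang 65.1
rim c [491.4 218.5] size [45.5 21.1] ang 62.3
top [636.1  26.3  46.3] [34. 34.  5.] 1797
now [637.   28.3 204.1] opening 1.001 grip 0.0
637,27.5,84,-25 shift [-0.006, 0.002, 0.99] turn [0.0, -0.0, 0.001]
637,27.5,84,-25 shift [-0.001, 0.001, 0.211] turn [0.0, 0.0, 0.0]
```

View pics/w2.png

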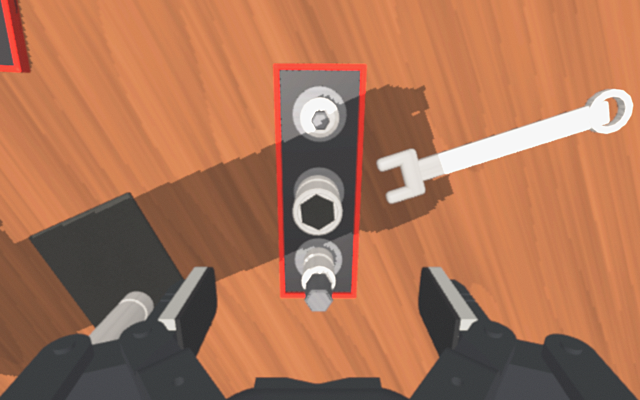

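The wrist view shows tray_bit (rim x 275-366, y 65-297) with the short socket at (317,211). The spanner's open end is at (380,165), just beside the tray, and the deep socket stands parked on the mat at (120,315). I'll go down with the fingers only partly open so they stay clear of the spanner.

jog_arm:
  moves:
    - [[-0.02,0,0.3],[0,0,0],0.75]
    - [[-0.02,0,0.6],[0,0,0],0.75]
    - [[-0.02,0,0.8],[0,0,0],0.75]
    - [[-0.02,0,0.9],[0,0,0],0.75]
    - [[-0.02,0,0.95],[0,0,0],0.75]
    - [[-0.02,0,0.95],[0,0,0],0.75]
    - [[-0.02,0,0.95],[0,0,0],0.75]
    - [[-0.02,0,0.95],[0,0,0],0.75]
    - [[-0.02,0,0.95],[0,0,0],0.75]
    - [[-0.02,0,0.95],[0,0,0],0.75]

```text
t: 13.25
tool_pos: [636.6, 26.5, 109.5]
orientation: [[0.415, 0.91, 0.001], [0.91, -0.415, -0.0], [0.0, 0.001, -1.0]]
ft_force: [-0.3, -0.3, -0.6]
opening: 0.745
grip_force: 0.0
```

jog_arm:
  moves:
    - [[0,0,0.15],[0,0,0],0.75]
    - [[0,0,0.24],[0,0,0],0.75]
    - [[0,0,0.24],[0,0,0],0.7]
    - [[0,0,0.24],[0,0,0],0.5]
    - [[0,0,0.24],[0,0,0],0.3]
    - [[0,0,0.24],[0,0,0],0.1]
    - [[0,0,0.24],[0,0,0],0.1]
    - [[0,0,0.24],[0,0,0],0.1]
    - [[0,0,0.24],[0,0,0],0.1]
    - [[0,0,0.24],[0,0,0],0.1]

```text
t: 14.25
tool_pos: [636.8, 26.5, 85.6]
orientation: [[0.415, 0.91, 0.001], [0.91, -0.415, -0.0], [0.0, 0.001, -1.0]]
ft_force: [0.0, 0.7, 4.6]
opening: 0.381
grip_force: 59.6
```

```bash
python3 plan.py 637,27.5,182,-25 560,-100,182,13.9 465.9,-333.7,182,13.9
```

```text
now [636.8  26.5  85.6] opening 0.381 grip 59.60310101509094
637,27.5,182,-25 shift [0.011, -0.001, -0.964] turn [0.0, -0.0, 0.001]
560,-100,182,13.9 shift [-0.99, -0.106, 0.0] turn [0.0, 0.0, -0.108]
560,-100,182,13.9 shift [-0.349, -0.349, 0.0] turn [0.0, 0.0, 0.0]
465.9,-333.7,182,13.9 shift [-0.99, -0.715, 0.0] turn [0.0, 0.0, 0.0]
465.9,-333.7,182,13.9 shift [-0.99, -0.715, 0.0] turn [0.0, 0.0, 0.0]
465.9,-333.7,182,13.9 shift [-0.063, -0.045, 0.0] turn [0.0, 0.0, 0.0]
```

jog_arm:
  moves:
    - [[0,0,-0.2],[0,0,0],0.1]
    - [[0,0,-0.4],[0,0,0],0.1]
    - [[0,0,-0.6],[0,0,0],0.1]
    - [[0,0,-0.8],[0,0,0],0.1]
    - [[0,0,-0.96],[0,0,0],0.1]
    - [[-0.2,0,-0.96],[0,0,-0.02],0.1]
    - [[-0.4,0,-0.96],[0,0,-0.04],0.1]
    - [[-0.6,0,-0.96],[0,0,-0.06],0.1]
    - [[-0.8,0,-0.96],[0,0,-0.08],0.1]
    - [[-0.99,0,-0.96],[0,0,-0.1],0.1]

```text
t: 15.25
tool_pos: [594.0, -64.2, 179.8]
orientation: [[-0.204, 0.979, -0.002], [0.979, 0.204, 0.0], [0.001, -0.002, -1.0]]
ft_force: [-0.5, -0.4, -1.5]
opening: 0.38
grip_force: 59.7
```

```bash
python3 plan.py  465.9,-333.7,182,13.9
```

```text
now [594.  -64.2 179.8] opening 0.38 grip 59.66131031513214
465.9,-333.7,182,13.9 shift [-0.99, -0.751, -0.008] turn [-0.0, -0.0, -0.006]
465.9,-333.7,182,13.9 shift [-0.99, -0.811, -0.009] turn [0.0, 0.0, 0.0]
465.9,-333.7,182,13.9 shift [-0.357, -0.293, -0.003] turn [0.0, 0.0, 0.0]
```

jog_arm:
  moves:
    - [[-0.2,-0.1,0],[0,0,-0.005],0.1]
    - [[-0.4,-0.25,0],[0,0,-0.005],0.1]
    - [[-0.6,-0.4,0],[0,0,-0.005],0.1]
    - [[-0.8,-0.6,0],[0,0,-0.005],0.1]
    - [[-0.99,-0.75,0],[0,0,-0.005],0.1]
    - [[-0.99,-0.9,0],[0,0,-0.005],0.1]
    - [[-0.99,-1,0],[0,0,-0.005],0.1]
    - [[-0.99,-1,0],[0,0,-0.005],0.1]
    - [[-0.99,-1,0],[0,0,-0.005],0.1]
    - [[-0.99,-1,0],[0,0,-0.005],0.1]

```text
t: 16.25
tool_pos: [517.5, -180.1, 180.9]
orientation: [[-0.231, 0.973, 0.001], [0.973, 0.231, -0.0], [-0.0, 0.001, -1.0]]
ft_force: [0.4, 0.5, -1.1]
opening: 0.38
grip_force: 59.8
```

jog_arm:
  moves:
    - [[-0.2,-0.1,0],[0,0,0],0.1]
    - [[-0.4,-0.3,0],[0,0,0],0.1]
    - [[-0.6,-0.4,0],[0,0,0],0.1]
    - [[-0.8,-0.6,0],[0,0,0],0.1]
    - [[-0.99,-0.75,0],[0,0,0],0.1]
    - [[-0.99,-0.75,0],[0,0,0],0.1]
    - [[-0.99,-0.75,0],[0,0,0],0.1]
    - [[-0.99,-0.75,0],[0,0,0],0.1]
    - [[-0.99,-0.75,0],[0,0,0],0.1]
    - [[-0.99,-0.75,0],[0,0,0],0.1]

```text
t: 17.25
tool_pos: [467.1, -293.3, 180.9]
orientation: [[-0.231, 0.973, 0.0], [0.973, 0.231, 0.0], [0.0, 0.0, -1.0]]
ft_force: [0.3, -1.4, -1.7]
opening: 0.378
grip_force: 60.0
```

```bash
python3 plan.py  465.9,-333.7,178,13.9 465.9,-333.7,86,13.9
```

```text
now [ 467.1 -293.3  180.9] opening 0.378 grip 60.025527477264404
465.9,-333.7,178,13.9 shift [-0.39, -0.105, 0.029] turn [0.0, -0.0, -0.002]
465.9,-333.7,86,13.9 shift [0.0, 0.0, 0.92] turn [0.0, 0.0, 0.0]
```

jog_arm:
  moves:
    - [[-0.2,-0.05,0],[0,0,-0.002],0.1]
    - [[-0.39,-0.1,0],[0,0,-0.002],0.1]
    - [[-0.39,-0.1,0],[0,0,-0.002],0.1]
    - [[-0.39,-0.1,0.2],[0,0,-0.002],0.1]
    - [[-0.39,-0.1,0.4],[0,0,-0.002],0.1]
    - [[-0.39,-0.1,0.6],[0,0,-0.002],0.1]
    - [[-0.39,-0.1,0.75],[0,0,-0.002],0.1]
    - [[-0.39,-0.1,0.83],[0,0,-0.002],0.1]
    - [[-0.39,-0.1,0.83],[0,0,-0.002],0.1]
    - [[-0.39,-0.1,0.83],[0,0,-0.002],0.1]

```text
t: 18.25
tool_pos: [466.2, -334.2, 98.5]
orientation: [[-0.242, 0.97, 0.001], [0.97, 0.242, -0.0], [-0.0, 0.0, -1.0]]
ft_force: [-0.0, -0.6, -1.5]
opening: 0.388
grip_force: 60.0
```

```bash
python3 plan.py  465.9,-333.7,86,13.9
```

```text
now [ 466.2 -334.2   98.5] opening 0.388 grip 59.97503936290741
465.9,-333.7,86,13.9 shift [0.005, -0.002, 0.125] turn [0.0, 0.0, 0.0]
```

jog_arm:
  moves:
    - [[0,0,0.08],[0,0,0],0.1]
    - [[0,0,0.11],[0,0,0],0.1]
    - [[0,0,0.12],[0,0,0],0.1]
    - [[0,0,0.12],[0,0,0],0.1]
    - [[0,0,0.12],[0,0,0],0.45]
    - [[0,0,0.12],[0,0,0],0.6]
    - [[0,0,0.12],[0,0,0],0.8]
    - [[0,0,0.12],[0,0,0],0.8]
    - [[0,0,0.12],[0,0,0],0.8]
    - [[0,0,0.12],[0,0,0],0.8]

```text
t: 19.25
tool_pos: [465.9, -334.4, 86.0]
orientation: [[-0.242, 0.97, 0.0], [0.97, 0.242, -0.0], [-0.0, 0.0, -1.0]]
ft_force: [0.2, -0.3, -1.1]
opening: 0.803
grip_force: 0.0
```

jog_arm:
  moves:
    - [[0,0,-0.2],[0,0,0],0.8]
    - [[0,0,-0.6],[0,0,0],0.8]
    - [[0,0,-1],[0,0,0],0.8]
    - [[0,0,-1],[0,0,0],0.8]
    - [[0,0,-1],[0,0,0],0.8]
    - [[0,0,-1],[0,0,0],0.8]
    - [[0,0,-1],[0,0,0],0.8]
    - [[0,0,-1],[0,0,0],0.8]
    - [[0,0,-1],[0,0,0],0.8]
    - [[0,0,-1],[0,0,0],0.8]

```text
t: 20.25
tool_pos: [465.7, -334.2, 185.4]
orientation: [[-0.242, 0.97, -0.001], [0.97, 0.242, 0.001], [0.001, -0.001, -1.0]]
ft_force: [-0.5, -0.6, 1.1]
opening: 0.796
grip_force: 0.0
```

```bash
python3 wt.py pics/w3.png 466,-334,48; python3 plan.py 496.5,299.7,200,-27.5
```

```text
rim c [ 349.2 -297. ] size [65.1 34.1] ang 14.0
rim c [ 465.8 -333.2] size [ 65.7 187.9] ang 13.9
top [ 465.4 -334.5   46.2] [34. 34.  4.] 2089
now [ 465.8 -334.2  185.6] opening 0.803 grip 0.0
496.5,299.7,200,-27.5 shift [0.99, 0.298, -0.023] turn [-0.0, -0.0, 0.115]
496.5,299.7,200,-27.5 shift [0.99, -0.456, -0.025] turn [0.0, 0.0, 0.0]
496.5,299.7,200,-27.5 shift [0.99, -0.456, -0.025] turn [0.0, 0.0, 0.0]
496.5,299.7,200,-27.5 shift [0.99, -0.456, -0.025] turn [0.0, 0.0, 0.0]
496.5,299.7,200,-27.5 shift [0.99, -0.456, -0.025] turn [0.0, 0.0, 0.0]
496.5,299.7,200,-27.5 shift [0.866, -0.399, -0.022] turn [0.0, 0.0, 0.0]
```

The short socket stands within 1.5 mm of the gap centre. Next is the bit.

jog_arm:
  moves:
    - [[0.5,0.15,-0.15],[0,0,0.02],0.8]
    - [[0.99,0.3,-0.15],[0,0,0.04],0.8]
    - [[0.99,0.3,-0.15],[0,0,0.06],0.8]
    - [[0.99,0.3,-0.15],[0,0,0.08],0.8]
    - [[0.99,0.3,-0.15],[0,0,0.115],0.8]
    - [[0.99,0.3,-0.15],[0,0,0.115],0.8]
    - [[0.99,0.3,-0.15],[0,0,0.115],0.8]
    - [[0.99,0.3,-0.15],[0,0,0.115],0.8]
    - [[0.99,0.3,-0.15],[0,0,0.115],0.8]
    - [[0.99,0.3,-0.15],[0,0,0.115],0.8]

```text
t: 21.3
tool_pos: [471.0, -231.1, 200.9]
orientation: [[0.46, 0.888, 0.0], [0.888, -0.46, -0.0], [-0.0, 0.0, -1.0]]
ft_force: [0.2, 0.3, -0.1]
opening: 0.797
grip_force: 0.0
```

jog_arm:
  moves:
    - [[0.5,-0.23,0],[0,0,0],0.8]
    - [[0.99,-0.46,0],[0,0,0],0.8]
    - [[0.99,-0.46,0],[0,0,0],0.8]
    - [[0.99,-0.46,0],[0,0,0],0.8]
    - [[0.99,-0.46,0],[0,0,0],0.8]
    - [[0.99,-0.46,0],[0,0,0],0.8]
    - [[0.99,-0.46,0],[0,0,0],0.8]
    - [[0.99,-0.46,0],[0,0,0],0.8]
    - [[0.99,-0.46,0],[0,0,0],0.8]
    - [[0.99,-0.46,0],[0,0,0],0.8]

```text
t: 22.3
tool_pos: [475.7, -122.3, 200.9]
orientation: [[0.461, 0.888, 0.0], [0.888, -0.461, -0.0], [-0.0, 0.0, -1.0]]
ft_force: [1.1, -0.7, -0.0]
opening: 0.798
grip_force: 0.0
```

jog_arm:
  moves:
    - [[0.5,-0.23,0],[0,0,0],0.8]
    - [[0.99,-0.46,0],[0,0,0],0.8]
    - [[0.99,-0.46,0],[0,0,0],0.8]
    - [[0.99,-0.46,0],[0,0,0],0.8]
    - [[0.99,-0.46,0],[0,0,0],0.8]
    - [[0.99,-0.46,0],[0,0,0],0.8]
    - [[0.99,-0.46,0],[0,0,0],0.8]
    - [[0.99,-0.46,0],[0,0,0],0.8]
    - [[0.99,-0.46,0],[0,0,0],0.8]
    - [[0.99,-0.46,0],[0,0,0],0.8]

```text
t: 23.3
tool_pos: [480.5, -13.2, 200.9]
orientation: [[0.461, 0.888, 0.0], [0.888, -0.461, -0.0], [-0.0, 0.0, -1.0]]
ft_force: [-0.3, -0.9, -0.4]
opening: 0.8
grip_force: 0.0
```

jog_arm:
  moves:
    - [[0.5,-0.23,0],[0,0,0],0.8]
    - [[0.99,-0.46,0],[0,0,0],0.8]
    - [[0.99,-0.46,0],[0,0,0],0.8]
    - [[0.99,-0.46,0],[0,0,0],0.8]
    - [[0.99,-0.46,0],[0,0,0],0.8]
    - [[0.99,-0.46,0],[0,0,0],0.8]
    - [[0.99,-0.46,0],[0,0,0],0.8]
    - [[0.99,-0.46,0],[0,0,0],0.8]
    - [[0.99,-0.46,0],[0,0,0],0.8]
    - [[0.99,-0.46,0],[0,0,0],0.8]

```text
t: 24.3
tool_pos: [485.2, 95.9, 200.9]
orientation: [[0.461, 0.888, 0.0], [0.888, -0.461, -0.0], [-0.0, 0.0, -1.0]]
ft_force: [0.6, -0.2, -0.4]
opening: 0.797
grip_force: 0.0
```

jog_arm:
  moves:
    - [[0.5,-0.23,0],[0,0,0],0.8]
    - [[0.99,-0.46,0],[0,0,0],0.8]
    - [[0.99,-0.46,0],[0,0,0],0.8]
    - [[0.99,-0.46,0],[0,0,0],0.8]
    - [[0.99,-0.46,0],[0,0,0],0.8]
    - [[0.99,-0.46,0],[0,0,0],0.8]
    - [[0.99,-0.46,0],[0,0,0],0.8]
    - [[0.99,-0.46,0],[0,0,0],0.8]
    - [[0.99,-0.46,0],[0,0,0],0.8]
    - [[0.99,-0.46,0],[0,0,0],0.8]

```text
t: 25.3
tool_pos: [490.0, 204.9, 200.9]
orientation: [[0.461, 0.888, 0.0], [0.888, -0.461, -0.0], [-0.0, 0.0, -1.0]]
ft_force: [-0.2, -0.4, -0.2]
opening: 0.798
grip_force: 0.0
```

```bash
python3 plan.py 496.5,299.7,200,-27.5
```

```text
now [490.  204.9 200.9] opening 0.798 grip 0.0
496.5,299.7,200,-27.5 shift [0.871, -0.379, 0.009] turn [0.0, 0.0, 0.0]
```

jog_arm:
  moves:
    - [[0.5,-0.2,0],[0,0,0],0.8]
    - [[0.87,-0.38,0],[0,0,0],0.8]
    - [[0.87,-0.38,0],[0,0,0],0.8]
    - [[0.87,-0.38,0],[0,0,0],0.8]
    - [[0.87,-0.38,0],[0,0,0],0.8]
    - [[0.87,-0.38,0],[0,0,0],0.8]
    - [[0.87,-0.38,0],[0,0,0],0.8]
    - [[0.87,-0.38,0],[0,0,0],0.8]
    - [[0.87,-0.38,0],[0,0,0],0.8]
    - [[0.87,-0.38,0],[0,0,0],0.8]

```text
t: 26.3
tool_pos: [496.2, 299.7, 200.9]
orientation: [[0.46, 0.888, 0.0], [0.888, -0.46, -0.0], [-0.0, 0.0, -1.0]]
ft_force: [0.6, 0.3, -0.2]
opening: 0.802
grip_force: 0.0
```

```bash
python3 wt.py pics/w4.png 496.5,299.7,67; python3 plan.py 496.5,299.7,87,-27.5
```

```text
rim c [661.2  12.7] size [47.   7.3] ang 64.9
rim c [663.5  92.4] size [65.6 73.4] ang 65.5
rim c [497.6 297.7] size [188.2  66. ] ang 62.5
top [495.1 298.8  65.6] [14. 15.  5.] 429
now [496.2 299.8 200.9] opening 0.801 grip 0.0
496.5,299.7,87,-27.5 shift [0.0, 0.003, 0.99] turn [0.0, 0.0, 0.0]
496.5,299.7,87,-27.5 shift [0.0, 0.0, 0.149] turn [0.0, 0.0, 0.0]
```

View pics/w4.png

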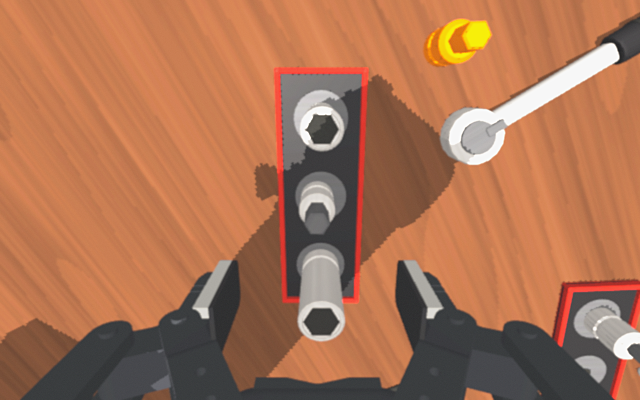

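The wrist view shows tray_deep (rim x 276-367, y 69-301) with the bit in the middle, its key tip at (317,218). The ratchet head (473,136) and the orange look-alike (458,42) are clear of the fingers.

jog_arm:
  moves:
    - [[-0.01,-0.01,0.3],[0,0,0],0.75]
    - [[-0.01,-0.01,0.6],[0,0,0],0.75]
    - [[-0.01,-0.01,0.8],[0,0,0],0.75]
    - [[-0.01,-0.01,0.95],[0,0,0],0.75]
    - [[-0.01,-0.01,0.95],[0,0,0],0.75]
    - [[-0.01,-0.01,0.95],[0,0,0],0.75]
    - [[-0.01,-0.01,0.95],[0,0,0],0.75]
    - [[-0.01,-0.01,0.95],[0,0,0],0.75]
    - [[-0.01,-0.01,0.95],[0,0,0],0.75]
    - [[-0.01,-0.01,0.95],[0,0,0],0.75]

```text
t: 27.35
tool_pos: [495.1, 299.7, 106.4]
orientation: [[0.46, 0.888, 0.001], [0.888, -0.46, 0.0], [0.001, 0.001, -1.0]]
ft_force: [0.4, 0.5, -0.8]
opening: 0.754
grip_force: 0.0
```

jog_arm:
  moves:
    - [[0,0,0.1],[0,0,0],0.75]
    - [[0,0,0.19],[0,0,0],0.75]
    - [[0,0,0.19],[0,0,0],0.7]
    - [[0,0,0.19],[0,0,0],0.5]
    - [[0,0,0.19],[0,0,0],0.3]
    - [[0,0,0.19],[0,0,0],0.1]
    - [[0,0,0.19],[0,0,0],0]
    - [[0,0,0.19],[0,0,0],0]
    - [[0,0,0.19],[0,0,0],0]
    - [[0,0,0.19],[0,0,0],0]

```text
t: 28.35
tool_pos: [495.1, 299.7, 87.2]
orientation: [[0.46, 0.888, 0.001], [0.888, -0.46, 0.0], [0.001, 0.001, -1.0]]
ft_force: [0.5, 0.3, 3.2]
opening: 0.267
grip_force: 58.8
```

```bash
python3 plan.py 495,299,186,-27.5 638.4,29.2,186,-25
```

```text
now [495.1 299.7  87.2] opening 0.267 grip 58.83561551570892
495,299,186,-27.5 shift [-0.006, 0.002, -0.988] turn [0.0, -0.0, 0.0]
638.4,29.2,186,-25 shift [-0.681, 0.99, 0.0] turn [0.0, 0.0, -0.007]
638.4,29.2,186,-25 shift [-0.746, 0.99, 0.0] turn [0.0, 0.0, 0.0]
638.4,29.2,186,-25 shift [-0.37, 0.491, 0.0] turn [0.0, 0.0, 0.0]
```

jog_arm:
  moves:
    - [[0,0,-0.2],[0,0,0],0]
    - [[0,0,-0.4],[0,0,0],0]
    - [[0,0,-0.6],[0,0,0],0]
    - [[0,0,-0.8],[0,0,0],0]
    - [[0,0,-0.99],[0,0,0],0]
    - [[0,0.1,-0.99],[0,0,0],0]
    - [[0,0.3,-0.99],[0,0,0],0]
    - [[0,0.5,-0.99],[0,0,0],0]
    - [[-0.1,0.7,-0.99],[0,0,0],0]
    - [[-0.3,0.9,-0.99],[0,0,0],0]

```text
t: 29.35
tool_pos: [561.9, 231.0, 184.0]
orientation: [[0.459, 0.888, -0.001], [0.888, -0.459, -0.0], [-0.001, -0.001, -1.0]]
ft_force: [0.1, -0.3, -1.6]
opening: 0.272
grip_force: 59.0
```

jog_arm:
  moves:
    - [[-0.2,0.15,0],[0,0,0],0]
    - [[-0.4,0.3,0],[0,0,0],0]
    - [[-0.6,0.45,0],[0,0,0],0]
    - [[-0.8,0.6,0],[0,0,-0.007],0]
    - [[-0.99,0.75,0],[0,0,-0.007],0]
    - [[-0.99,0.9,0],[0,0,-0.007],0]
    - [[-0.99,0.99,0],[0,0,-0.007],0]
    - [[-0.99,0.99,0],[0,0,-0.007],0]
    - [[-0.99,0.99,0],[0,0,-0.007],0]
    - [[-0.99,0.99,0],[0,0,-0.007],0]

```text
t: 30.35
tool_pos: [602.7, 98.7, 185.4]
orientation: [[0.42, 0.908, -0.001], [0.908, -0.42, 0.0], [-0.0, -0.001, -1.0]]
ft_force: [0.2, -0.4, -1.3]
opening: 0.273
grip_force: 59.0
```

```bash
python3 plan.py 638.4,29.2,186,-25
```

```text
now [602.7  98.7 185.4] opening 0.273 grip 59.00639891624451
638.4,29.2,186,-25 shift [-0.481, 0.616, -0.006] turn [-0.0, 0.0, 0.0]
```

jog_arm:
  moves:
    - [[-0.2,0.3,0],[0,0,0],0]
    - [[-0.48,0.62,0],[0,0,0],0]
    - [[-0.48,0.62,0],[0,0,0],0]
    - [[-0.48,0.62,0],[0,0,0],0]
    - [[-0.48,0.62,0.2],[0,0,0],0]
    - [[-0.48,0.62,0.4],[0,0,0],0]
    - [[-0.48,0.62,0.6],[0,0,0],0]
    - [[-0.48,0.62,0.75],[0,0,0],0]
    - [[-0.48,0.62,0.85],[0,0,0],0]
    - [[-0.48,0.62,0.85],[0,0,0],0]

```text
t: 31.35
tool_pos: [637.6, 29.6, 99.3]
orientation: [[0.419, 0.908, -0.004], [0.908, -0.419, 0.0], [-0.001, -0.003, -1.0]]
ft_force: [-0.8, 0.3, -2.0]
opening: 0.274
grip_force: 59.3
```

```bash
python3 plan.py 638.4,29.2,87.6,-25
```

```text
now [637.6  29.6  99.3] opening 0.274 grip 59.345805644989014
638.4,29.2,87.6,-25 shift [-0.0, 0.01, 0.117] turn [-0.001, 0.0, 0.001]
```

jog_arm:
  moves:
    - [[0,0.01,0.07],[0,0,0],0]
    - [[0,0.01,0.1],[0,0,0],0]
    - [[0,0.01,0.12],[0,0,0],0]
    - [[0,0.01,0.12],[0,0,0],0]
    - [[0,0.01,0.12],[0,0,0],0.35]
    - [[0,0.01,0.12],[0,0,0],0.5]
    - [[0,0.01,0.12],[0,0,0],0.7]
    - [[0,0.01,0.12],[0,0,0],0.7]
    - [[0,0.01,0.12],[0,0,0],0.7]
    - [[0,0.01,0.12],[0,0,0],0.7]

```text
t: 32.35
tool_pos: [640.3, 28.0, 88.9]
orientation: [[0.421, 0.907, 0.0], [0.907, -0.421, -0.0], [-0.0, 0.0, -1.0]]
ft_force: [-0.5, 0.3, -0.9]
opening: 0.698
grip_force: 0.0
```

jog_arm:
  moves:
    - [[0,0,-0.2],[0,0,0],0.7]
    - [[0,0,-0.6],[0,0,0],0.7]
    - [[0,0,-1],[0,0,0],0.7]
    - [[0,0,-1],[0,0,0],0.7]
    - [[0,0,-1],[0,0,0],0.7]
    - [[0,0,-1],[0,0,0],0.7]
    - [[0,0,-1],[0,0,0],0.7]
    - [[0,0,-1],[0,0,0],0.7]
    - [[0,0,-1],[0,0,0],0.7]
    - [[0,0,-1],[0,0,0],0.7]

```text
t: 33.35
tool_pos: [640.0, 28.0, 188.4]
orientation: [[0.421, 0.907, -0.001], [0.907, -0.421, -0.0], [-0.0, -0.001, -1.0]]
ft_force: [-0.4, 0.2, 0.6]
opening: 0.701
grip_force: 0.0
```

```bash
python3 wt.py pics/w5.png 638.4,29.2,67; python3 plan.py 449.5,1,210,-25
```

```text
rim c [638.4  29.2] size [188.2  65.8] ang 65.1
rim c [496.1 204.4] size [25.6  5.1] ang 49.6
top [639.8  27.3  65.5] [15. 16.  5.] 480
now [640.1  28.  188.5] opening 0.699 grip 0.0
449.5,1,210,-25 shift [-0.641, -0.99, -0.131] turn [-0.0, 0.0, 0.0]
449.5,1,210,-25 shift [-0.407, -0.625, -0.083] turn [0.0, 0.0, 0.0]
```

View pics/w5.png

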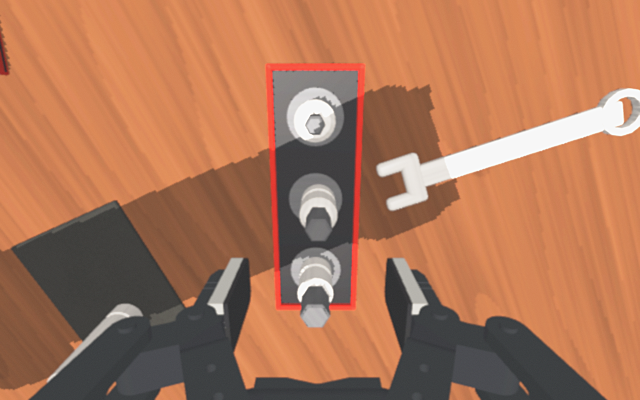

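The bit stands upright in its gap at (317,215), about 2.4 mm off centre, and the spanner hasn't moved. Next is the parked deep socket.

jog_arm:
  moves:
    - [[-0.3,-0.5,-0.13],[0,0,0],0.8]
    - [[-0.64,-0.99,-0.13],[0,0,0],0.8]
    - [[-0.64,-0.99,-0.13],[0,0,0],0.8]
    - [[-0.64,-0.99,-0.13],[0,0,0],0.8]
    - [[-0.64,-0.99,-0.13],[0,0,0],0.8]
    - [[-0.64,-0.99,-0.13],[0,0,0],0.8]
    - [[-0.64,-0.99,-0.13],[0,0,0],0.8]
    - [[-0.64,-0.99,-0.13],[0,0,0],0.8]
    - [[-0.64,-0.99,-0.13],[0,0,0],0.8]
    - [[-0.64,-0.99,-0.13],[0,0,0],0.8]

```text
t: 34.4
tool_pos: [523.8, 11.6, 201.8]
orientation: [[0.421, 0.907, -0.0], [0.907, -0.421, -0.0], [-0.0, 0.0, -1.0]]
ft_force: [0.3, -0.4, 0.2]
opening: 0.8
grip_force: 0.0
```

jog_arm:
  moves:
    - [[-0.2,-0.3,0],[0,0,0],1]
    - [[-0.4,-0.62,0],[0,0,0],1]
    - [[-0.4,-0.62,0],[0,0,0],1]
    - [[-0.4,-0.62,0],[0,0,0],1]
    - [[-0.4,-0.62,0],[0,0,0],1]
    - [[-0.4,-0.62,0],[0,0,0],1]
    - [[-0.4,-0.62,0],[0,0,0],1]
    - [[-0.4,-0.62,0],[0,0,0],1]
    - [[-0.4,-0.62,0],[0,0,0],1]
    - [[-0.4,-0.62,0],[0,0,0],1]

```text
t: 35.4
tool_pos: [450.6, 1.4, 201.9]
orientation: [[0.421, 0.907, 0.0], [0.907, -0.421, -0.0], [-0.0, 0.0, -1.0]]
ft_force: [0.3, 0.6, -0.6]
opening: 1.0
grip_force: 0.0
```

```bash
python3 wt.py pics/w6.png 449.5,1,82; python3 plan.py 449.5,1,103.5,-25
```

```text
rim c [650.4 -12.3] size [43.8  5.9] ang 65.1
rim c [673.6  37.3] size [15.5  6.1] ang 64.7
rim c [621.9   1.2] size [124.8  68.6] ang 65.3
top [449.5   0.8  80. ] [26. 26.  4.] 1419
now [450.5   1.4 201.8] opening 1.002 grip 0.0
449.5,1,103.5,-25 shift [-0.008, -0.007, 0.983] turn [-0.0, 0.0, 0.0]
```

jog_arm:
  moves:
    - [[-0.01,-0.01,0.3],[0,0,0],1]
    - [[-0.01,-0.01,0.6],[0,0,0],1]
    - [[-0.01,-0.01,0.8],[0,0,0],1]
    - [[-0.01,-0.01,0.9],[0,0,0],1]
    - [[-0.01,-0.01,0.98],[0,0,0],1]
    - [[-0.01,-0.01,0.98],[0,0,0],1]
    - [[-0.01,-0.01,0.98],[0,0,0],1]
    - [[-0.01,-0.01,0.98],[0,0,0],0.8]
    - [[-0.01,-0.01,0.98],[0,0,0],0.6]
    - [[-0.01,-0.01,0.98],[0,0,0],0.4]

```text
t: 36.45
tool_pos: [449.5, 0.8, 104.4]
orientation: [[0.421, 0.907, 0.001], [0.907, -0.421, -0.0], [0.0, 0.001, -1.0]]
ft_force: [0.0, 0.4, 1.0]
opening: 0.52
grip_force: 0.0
```

jog_arm:
  moves:
    - [[0,0,0],[0,0,0],0.2]
    - [[0,0,0],[0,0,0],0]
    - [[0,0,0],[0,0,0],0]
    - [[0,0,0],[0,0,0],0]
    - [[0,0,0],[0,0,0],0]
    - [[0,0,-0.2],[0,0,0],0]
    - [[0,0,-0.4],[0,0,0],0]
    - [[0,0,-0.6],[0,0,0],0]
    - [[0,0,-0.8],[0,0,0],0]
    - [[0,0,-1],[0,0,0],0]

```text
t: 37.45
tool_pos: [448.3, 1.0, 204.0]
orientation: [[0.421, 0.907, -0.002], [0.907, -0.421, 0.0], [-0.0, -0.002, -1.0]]
ft_force: [0.2, -0.4, -1.0]
opening: 0.289
grip_force: 59.0
```

```bash
python3 plan.py 497.6,297.7,208,-27.5
```

```text
now [448.3   1.  204. ] opening 0.289 grip 58.96455645561218
497.6,297.7,208,-27.5 shift [0.99, -0.274, -0.014] turn [-0.0, 0.0, 0.007]
497.6,297.7,208,-27.5 shift [0.99, -0.323, -0.014] turn [0.0, 0.0, 0.0]
497.6,297.7,208,-27.5 shift [0.893, -0.291, -0.013] turn [0.0, 0.0, 0.0]
```

jog_arm:
  moves:
    - [[0.2,-0.05,-0.05],[0,0,0.007],0]
    - [[0.4,-0.1,-0.05],[0,0,0.007],0]
    - [[0.6,-0.15,-0.05],[0,0,0.007],0]
    - [[0.8,-0.2,-0.05],[0,0,0.007],0]
    - [[0.99,-0.27,-0.05],[0,0,0.007],0]
    - [[0.99,-0.27,-0.05],[0,0,0.007],0]
    - [[0.99,-0.27,-0.05],[0,0,0.007],0]
    - [[0.99,-0.27,-0.05],[0,0,0.007],0]
    - [[0.99,-0.27,-0.05],[0,0,0.007],0]
    - [[0.99,-0.27,-0.05],[0,0,0.007],0]

```text
t: 38.45
tool_pos: [466.2, 101.4, 208.8]
orientation: [[0.461, 0.887, -0.0], [0.887, -0.461, -0.0], [-0.0, -0.0, -1.0]]
ft_force: [-0.1, -0.2, -1.4]
opening: 0.287
grip_force: 59.0
```

jog_arm:
  moves:
    - [[0.2,-0.05,0],[0,0,0],0]
    - [[0.4,-0.1,0],[0,0,0],0]
    - [[0.6,-0.2,0],[0,0,0],0]
    - [[0.8,-0.25,0],[0,0,0],0]
    - [[0.99,-0.32,0],[0,0,0],0]
    - [[0.99,-0.32,0],[0,0,0],0]
    - [[0.99,-0.32,0],[0,0,0],0]
    - [[0.99,-0.32,0],[0,0,0],0]
    - [[0.99,-0.32,0],[0,0,0],0]
    - [[0.99,-0.32,0],[0,0,0],0]

```text
t: 39.45
tool_pos: [483.4, 204.0, 208.9]
orientation: [[0.461, 0.887, -0.0], [0.887, -0.461, -0.0], [-0.0, 0.0, -1.0]]
ft_force: [1.2, -0.6, -0.9]
opening: 0.288
grip_force: 59.1
```

```bash
python3 plan.py 497.6,297.7,208,-27.5
```

```text
now [483.4 204.  208.9] opening 0.288 grip 59.0529602766037
497.6,297.7,208,-27.5 shift [0.897, -0.306, 0.009] turn [0.0, 0.0, 0.0]
```

jog_arm:
  moves:
    - [[0.2,-0.05,0],[0,0,0],0]
    - [[0.4,-0.1,0],[0,0,0],0]
    - [[0.6,-0.2,0],[0,0,0],0]
    - [[0.8,-0.25,0],[0,0,0],0]
    - [[0.9,-0.31,0],[0,0,0],0]
    - [[0.9,-0.31,0],[0,0,0],0]
    - [[0.9,-0.31,0],[0,0,0],0]
    - [[0.9,-0.31,0.2],[0,0,0],0]
    - [[0.9,-0.31,0.4],[0,0,0],0]
    - [[0.9,-0.31,0.6],[0,0,0],0]

```text
t: 40.45
tool_pos: [497.3, 297.6, 148.5]
orientation: [[0.461, 0.887, 0.0], [0.887, -0.461, -0.0], [-0.0, 0.001, -1.0]]
ft_force: [0.1, 0.1, -2.2]
opening: 0.288
grip_force: 59.1
```

jog_arm:
  moves:
    - [[0,0,0.1],[0,0,0],0]
    - [[0,0,0.2],[0,0,0],0]
    - [[0,0,0.3],[0,0,0],0]
    - [[0,0,0.35],[0,0,0],0]
    - [[0,0,0.35],[0,0,0],0]
    - [[0,0,0.35],[0,0,0],0]
    - [[0,0,0.35],[0,0,0],0]
    - [[0,0,0.35],[0,0,0],0]
    - [[0,0,0.35],[0,0,0],0]
    - [[0,0,0.35],[0,0,0],0]

```text
t: 41.45
tool_pos: [497.4, 298.9, 114.1]
orientation: [[0.46, 0.888, 0.0], [0.888, -0.46, 0.0], [0.0, 0.0, -1.0]]
ft_force: [-0.6, 0.2, -1.0]
opening: 0.289
grip_force: 59.1
```

```bash
python3 plan.py 497.6,297.7,106.8,-27.5
```

```text
now [497.4 298.9 114.1] opening 0.289 grip 59.05711054801941
497.6,297.7,106.8,-27.5 shift [-0.01, 0.007, 0.073] turn [0.0, -0.0, 0.0]
```

jog_arm:
  moves:
    - [[-0.01,0,0.03],[0,0,0],0]
    - [[-0.01,0,0.06],[0,0,0],0]
    - [[-0.01,0,0.07],[0,0,0],0]
    - [[-0.01,0,0.07],[0,0,0],0]
    - [[-0.01,0,0.07],[0,0,0],0.35]
    - [[-0.01,0,0.07],[0,0,0],0.5]
    - [[-0.01,0,0.07],[0,0,0],0.75]
    - [[-0.01,0,0.07],[0,0,0],0.75]
    - [[-0.01,0,0.07],[0,0,0],0.75]
    - [[-0.01,0,0.07],[0,0,0],0.75]

```text
t: 42.45
tool_pos: [496.9, 298.0, 106.9]
orientation: [[0.46, 0.888, 0.0], [0.888, -0.46, -0.0], [0.0, 0.0, -1.0]]
ft_force: [-0.3, 0.7, -0.4]
opening: 0.748
grip_force: 0.0
```

jog_arm:
  moves:
    - [[0,0,-0.2],[0,0,0],0.75]
    - [[0,0,-0.6],[0,0,0],0.75]
    - [[0,0,-1],[0,0,0],0.75]
    - [[0,0,-1],[0,0,0],0.75]
    - [[0,0,-1],[0,0,0],0.75]
    - [[0,0,-1],[0,0,0],0.75]
    - [[0,0,-1],[0,0,0],0.75]
    - [[0,0,-1],[0,0,0],0.75]
    - [[0,0,-1],[0,0,0],0.75]
    - [[0,0,-1],[0,0,0],0.75]

```text
t: 43.45
tool_pos: [496.7, 297.9, 206.4]
orientation: [[0.46, 0.888, -0.001], [0.888, -0.46, -0.0], [-0.001, -0.0, -1.0]]
ft_force: [0.2, -1.0, 0.9]
opening: 0.749
grip_force: 0.0
```

```bash
python3 wt.py pics/w7.png 497.6,297.7,84; python3 -c "
from bench import *; import cv2
f=grab_frame('scene'); cv2.imwrite('pics/s9.png',f['color'][:,:,::-1])"
```

```text
rim c [662.1  89.4] size [71.3 73.4] ang 65.3
rim c [497.5 297.6] size [188.5  66.1] ang 62.6
top [496.7 298.   82. ] [26. 26.  4.] 1385
```

View pics/s9.png

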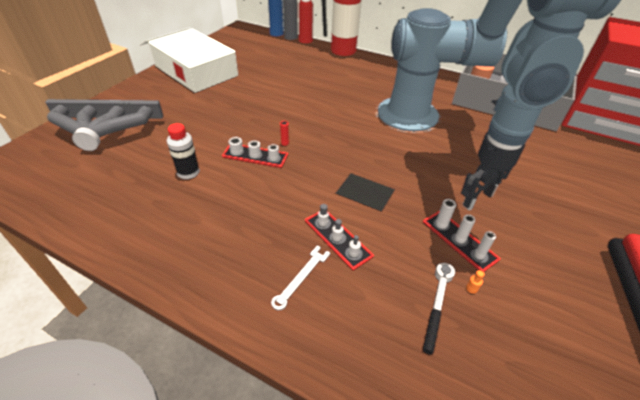

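The scene view shows all three trays holding their own kinds: short at (254,148), bit at (338,230) and deep at (464,228). The bystanders haven't moved and the gripper is clear.

```bash
python3 -c "
from bench import ctrl; print(ctrl.hand_in())"
```

```text
the job is handed in; nothing more can be done
None
```

I handed the job in after about 44 s of robot time: the short, deep and bit sockets each stand upright in their own trays, within about 3 mm of the gap centres by camera, and the can, ratchet and spanner look unmoved; the hand-in call returned no verdict.

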